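# Bring the home network back up

## Robot

A 6-joint arm with a two-finger parallel gripper is mounted at the origin on the work surface. World frame = base frame: x ahead of the robot, y to its left, z up, the work surface at z = 0. Lengths are in m, angles in rad, forces in N, time in s.
With the tool pointing down it reaches from about 0.275 to 0.75 m from the base axis. Payload 10.2 kg.
Tool frame: the origin (TCP) lies on the centre line of the jaws, within the pads' length; the fingertips stand 11 mm ahead of it and the grasp point (between the pads) lies 8 mm behind it (tcp_to_tips is the distance from the TCP to the fingertips, in m); z points along the fingers, y is the line along which they close (so a half turn about z gives the same grasp; the last joint's range is limited). The gripper opens to 85 mm and grips with 20 to 120 N. Pads are 22 mm wide; open, the fingers measure 114 mm over their backs; the gripper's body (76 mm by 85 mm) begins 54 mm behind the grasp point. The pads swing forward as they close: fully open they stand 13 mm farther back than shut.
Start: joints at [-0.223, 0.313, 1.498, -0, 1.331, -0.223], TCP at [0.525, -0, 0.242] pointing down, gripper open.
Joint ranges: [-2.94, 2.94], [-0.97, 2.17], [0.19, 2.56], [-1.23, 4.37], [0.02, 3.11], [-2.88, 2.88]. Speed limits (rad/s): [2.39, 2.39, 3.01, 3.14, 3.14, 3.14].

## Interface

Orientations are given as a 3x3 rotation matrix whose columns are the frame's x, y, z axes.
In Python, from bench import * gives the robot as it stands. Calls block until the motion is done:
- goto(position, orientation): joint-space move of the TCP to a pose.
- move_l(position, rotation=None, velocity=0.15, contact_N=None): straight line of the TCP; rotation=None keeps the orientation; velocity is the mean speed in m/s. With contact_N (N) it stops when the force on the tool has changed by that much, and returns True; else False.
- set_joints(angles): joint-space move.
- open_jaws() and clamp(): open the fingers fully, or close them until they stop; the grip force is fixed at half the most.
- wait(seconds).
- inverse_kinematics(position, orientation): joint angles nearest the present ones, or None.
- snapshot(name): name is "scene" or "side" or "wrist"; returns a dict with "img" (420x560x3 uint8, red, green, blue), "depth" (420x560 float32, m along the optical axis (not along the pixel's ray), 0 where there is no reading), "vfov" (degrees; the focal length in pixels is half the picture's height over the tangent of half this angle, whatever the lens; pixels are square), "cx", "cy" (the principal point, pixels), "R" (3x3) and "t" (3): a world point X has camera coordinates R X + t; the wrist camera has in their place "T_tool_cam" (4x4, takes a point from camera to tool coordinates, whose origin is the TCP and whose axes are the flange's). Camera axes: x right, y down, z forward; pixel columns grow to the right and rows downward; lengths in m; the calibration is good to about 2 mm. A picture is of the moment at which its call begins: read the wrist's pose just before it.
A pose or a line that the arm cannot do raises Unreachable and nothing moves.
- finish_job(): hands the job in; it is judged then, once.
Trained networks look in a picture, given as the dict that the camera call returned (one of the last four; its "shot" number tells which), for a name from the list of things; names that differ only in an ending like _2 or _b are one class to them, and where a whole thing is asked for, a point or a joint stands for the part that bears it (a point fixed in the world has none). Each returns a list of dicts, best first, with "score" (0 to 1); they miss things now and then, are a little off and sometimes report something else, mostly with a low value. They report only what shows in the picture. A call takes as long as a camera call. They do not tell look-alikes from the thing itself.
- trace(picture, name): "region" (420x560 bool, what is visible of it) and "box" ([left, top, width, height] in pixels, round what is visible of it).
- spot_point(picture, name): "xy" ([column, row] in pixels: a listed point, or the origin of a listed thing).
Readings, each from a call of its own:
- get_time_s(): time.
- get_joints(): joint angles.
- get_joint_vel(): joint speeds.
- get_effort(): joint torques, N m.
- get_ee_pos(): TCP position.
- get_tcp_rot(): TCP orientation.
- get_contact_force(): force on the tool from outside, world axes, zero at the start.
- get_moment(): the same for the moment, N m.
- get_grip_width(): finger opening in m.
- get_gripper_force(): force on a finger pad.
Only numpy, scipy, OpenCV 4.12 (cv2) and the standard library are available. Lean on these libraries where they do the work, as an engineer would, in place of code of your own. Each camera call takes 0.05 s, during which the arm holds its last target. There are 200 camera calls.

## Task

Bring the home network back up with the closed fingers: press down the raised end of the rocker on the power strip so that it is switched right over, then push the round power button on the modem (the box without aerials) fully in so that it stays in, then press the oblong pairing button on the router (the box with two aerials) fully down, hold it for about two seconds and let it come up again. Keep strictly to that order and leave the router's round reset button alone. Only press: the modem and the router are not to be lifted or shifted, and the other things on the desk stay where they are.

Things in the scene. Friction and masses are not known exactly. Their poses are not given: they have to be found in the camera images.
- strip: White power strip fixed to the desk, 56 (x) x 240 (y, its length) x 40 mm high. Origin: centre of its underside. The grey rocker lies near its +y end (pivot at y = +88, z = 47 mm). A black and a white mains adapter are plugged in at y = -90 and -35 mm, 76 and 68 mm above the desk; the white one ends at y = -16 mm.
- rocker (a joint): Angle of the strip's rocker, rad: 0 = off (starts at 0 to 0.05), 0.35 = on, fully over. Grey, 24 mm wide, 40 mm long along the strip's y, pivoted at its middle, two faces in a shallow V. Off: the +y half slopes up outwards by 0.35 rad, outer edge 54 mm above the desk. On: that half is level at 47 mm. Takes 3.5 to 5 N near the outer edge; stays where left.
- rocker_raised_end (a point): Point on the top face of the rocker half that has to be pressed down, 14 mm from the pivot towards the outer (+y) end of the strip (the half ends 6 mm farther out); moves with the rocker, from about 52 mm above the desk when off to 47 mm when on.
- modem: Fibre modem: plain white flat box, loose on the desk, 105 (x) x 150 (y) x 30 mm high, 0.3 to 0.6 kg, no aerials. Origin: centre of its underside. Its one button is on top, at x = -22, y = -43 mm. It stands left or right of the router.
- modem_power (a joint): Travel of the modem's power button, m: 0 = out, 0.005 = fully in. Round grey button of 20 mm diameter, standing 9 mm proud of the box when out and 4 mm when in; moves straight down, takes about 3 to 4 N and stays in where it is left.
- modem_power_top (a point): Centre of the top face of the modem's power button, 39 mm above the desk when out, 34 mm when in.
- router: Router: white ribbed flat box, loose, 130 (x) x 200 (y) x 35 mm high, 0.45 to 0.8 kg, with two upright aerials at its far (+x) corners (x = +56, y = +-83 mm, leaning out slightly, tops 140 mm above the desk). Origin: centre of its underside. On top near its -x edge: oblong pairing button at x = -40, y = +30 mm, round reset button at x = -40, y = -30 mm.
- router_pair (a joint): Travel of the router's pairing button, m: 0 = up, 0.005 = fully down. Oblong grey button, 15 (x) x 33 (y) mm, 9 mm proud of the box when up and 4 mm when down; sprung, begins to move at about 1.2 N, fully down at about 4 N, and comes up again when released.
- router_pair_top (a point): Centre of the top face of the pairing button, 44 mm above the desk when up, 39 mm when down.
- router_reset (a joint): Travel of the router's reset button, m: 0 = up, 0.005 = fully down; sprung like the pairing button. Not to be pressed.
- router_reset_top (a point): Centre of the top face of the round reset button, 16 mm diameter, 44 mm above the desk, 60 mm from the centre of the pairing button.
- mug: White ceramic mug standing on the desk left of the strip, 76 mm across the rim, 90 mm high, with a handle. Origin: centre of its underside.
- remote: Black remote control lying on the desk right of the strip, 150 (x) x 45 (y) x 18 mm. Origin: centre of its underside.
- screwdriver: Small screwdriver, 160 mm long, lying along x on the desk between the strip and the remote, handle to the robot, 26 mm high. Origin: centre of its underside.
- charger: White plug-in charger block, 40 (x) x 34 (y) x 40 mm high, standing between modem and router. Origin: centre of its underside.
- notes: Block of paper notes, 76 x 76 x 30 mm, on the right of the desk. Origin: centre of its underside.
- tape: Roll of clear tape lying flat on the left of the desk, 90 mm across, 20 mm high. Origin: centre of its underside.
Mind the look-alikes: they are no part of the job. What is shaped like the strip but orange is not meant.

How it is judged:
By the outcome, as a careful person would: the job done as asked, in the order asked, and still so for the second after the job is handed in, with the robot touching nothing.
It also fails if it takes over 54 s, if anything falls off the work surface, if the arm or the gripper's body presses on something with over 40 N, if the wrist force passes 120 N, or if a joint passes its speed limit or range.

## Working session

There is one attempt and no reset: what is moved stays moved. The work goes in short steps, each a Python script; the robot and the scene stay as the last script left them, time stands still between calls to the robot, and variables do not carry over. Pictures are saved under pics/ and viewed, at most 10 in all, crops included, and the job is handed in when it is done.

```bash
mkdir -p pics; cat > h.py <<'E'
from bench import *
import numpy as np, cv2
def cam(s):
    f=s["img"].shape[0]/2/np.tan(np.radians(s["vfov"])/2)
    if "R" in s: return f,np.array(s["R"]),np.array(s["t"])
    return f,s["Rw"],s["tw"]
def wrist():
    p=np.array(get_ee_pos());R=np.array(get_tcp_rot());s=snapshot("wrist")
    T=np.eye(4);T[:3,:3]=R;T[:3,3]=p
    M=np.linalg.inv(T@np.array(s["T_tool_cam"]));s["Rw"]=M[:3,:3];s["tw"]=M[:3,3];return s
def ray_z(s,xy,z):
    f,R,t=cam(s);d=R.T@np.array([(xy[0]-s["cx"])/f,(xy[1]-s["cy"])/f,1]);o=-R.T@t
    return o+d*(z-o[2])/d[2]
def px(s,X):
    f,R,t=cam(s);c=R@np.array(X)+t;return c[:2]/c[2]*f+[s["cx"],s["cy"]]
Z=dict(rocker_raised_end=.052,modem_power_top=.039,router_pair_top=.044,router_reset_top=.044,strip=0,modem=0,router=0)
def look(s,names):
    for n in names:
        for d in spot_point(s,n)[:3]:
            print(n,round(d["score"],2),np.round(d["xy"],1),np.round(ray_z(s,d["xy"],Z[n])[:2],4))
def save(s,n): cv2.imwrite(f"pics/{n}.png",s["img"][:,:,::-1])
E
python3 - <<'E'
from h import *
s=snapshot("scene");save(s,"scene");look(s,Z)
w=wrist();save(w,"wrist");look(w,Z)
print(get_tcp_rot(),get_time_s())
E
```

```text
rocker_raised_end 0.64 [466.7 272.6] [0.175  0.3885]
rocker_raised_end 0.6 [315.6 134.7] [ 0.1946 -0.1919]
modem_power_top 0.55 [258.4 304.9] [0.6401 0.1434]
router_reset_top 0.47 [193.2 188. ] [ 0.5959 -0.2457]
strip 0.78 [275.6 225. ] [ 0.464  -0.0302]
strip 0.77 [429.4 254.8] [0.1826 0.2914]
modem 0.96 [258.  327.6] [0.6675 0.178 ]
modem 0.25 [207.3 203.5] [ 0.5817 -0.2055]
router 0.89 [188.9 208.2] [ 0.6325 -0.2229]
rocker_raised_end 0.9 [229.7 118.6] [0.4707 0.0611]
rocker_raised_end 0.22 [408.9  26.3] [0.6323 0.1399]
modem_power_top 0.58 [407.7  27.2] [0.6357 0.1421]
modem_power_top 0.27 [225.3 115.6] [0.4644 0.0637]
router_pair_top 0.84 [350.  336.3] [ 0.5987 -0.1853]
strip 0.66 [239.6 208.5] [ 0.4692 -0.0428]
strip 0.37 [215.8 337.8] [ 0.431  -0.2214]
router 0.82 [369.3 339.8] [ 0.6346 -0.2245]
[[-1.43504261e-05  1.00000000e+00  5.64153804e-06]
 [ 1.00000000e+00  1.43503797e-05  8.22445677e-06]
 [ 8.22437582e-06  5.64165607e-06 -1.00000000e+00]] 0.8
```

View pics/scene.png

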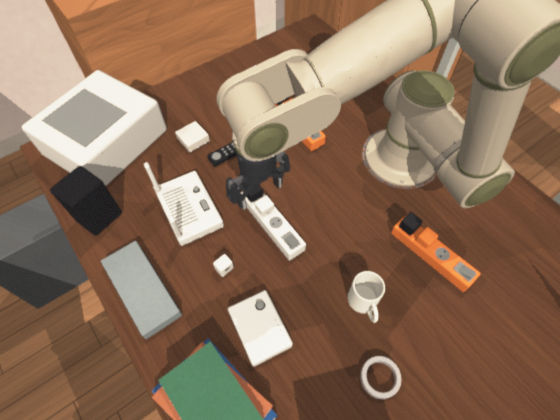

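View pics/wrist.png

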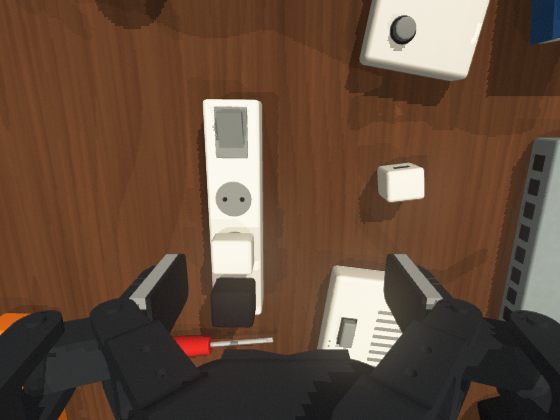

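The scene shows the white strip in the middle with its rocker at wrist pixel (231,128). The modem button is at (403,29) and the router's pairing button at (347,331). The orange strips are decoys. I'll close the fingers and take a close look at each target.

```bash
python3 - <<'E'
from h import *
clamp()
R=np.array([[0,1,0],[1,0,0],[0,0,-1.]])
goto([0.471,0.005,0.17],R)
w=wrist();save(w,"r1");look(w,["rocker_raised_end","strip"])
for d in trace(w,"rocker_raised_end")[:2]: print(d["score"],d["box"])
for d in trace(w,"rocker")[:2]: print(d["score"],d["box"])
print(get_time_s(),get_ee_pos(),get_contact_force(),get_grip_width(), px(w,[.4707,.0611,.052]))
E
```

```text
rocker_raised_end 0.73 [284.6 126.9] [0.4693 0.0614]
strip 0.61 [285.6 230.3] [ 0.47   -0.0389]
0.81 [266.2, 114.9, 35.9, 50.6]
0.83 [270.0, 116.4, 31.3, 47.4]
2.2667 [0.47188665 0.00477808 0.17074138] [-0.63114749  0.76296957  0.59733897] 4.9492159832313014e-05 [286.55745759 127.34167107]
```

View pics/r1.png

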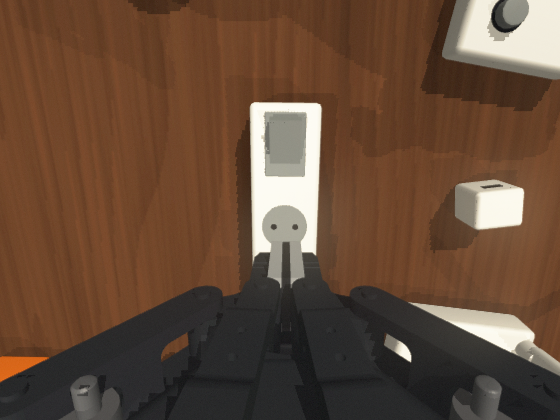

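The rocker spans rows 112–176 at column 285, and the reported raised end at (285,127) agrees with that. Pressing it now.

```bash
cat >> h.py <<'E'
R0=np.array([[0,1,0],[1,0,0],[0,0,-1.]])
def press(x,y,ztop,N=12,hold=0.2,depth=.0065):
    move_l([x,y,ztop+.011+.012],R0,velocity=.15)
    wait(.2); f0=np.array(get_contact_force())
    hit=move_l([x,y,ztop+.011-depth-.004],R0,velocity=.02,contact_N=N)
    t=get_time_s()
    print("hit",hit,"tip z",get_ee_pos()[2]-.011,"xy",get_ee_pos()[:2],"dF",np.round(np.array(get_contact_force())-f0,1))
    wait(hold); print("end dF",np.round(np.array(get_contact_force())-f0,1),"tip z",get_ee_pos()[2]-.011,"held",get_time_s()-t)
E
python3 - <<'E'
from h import *
press(.4695,.0635,.053)
p=get_ee_pos();move_l([p[0],p[1],.12]);move_l([.4705,.005,.17])
w=wrist();save(w,"r2");look(w,["rocker_raised_end"])
for z in (.20,): move_l([.55,.06,.2],velocity=.25)
w=wrist();save(w,"m1");look(w,["modem_power_top","modem"])
for d in trace(w,"modem_power_top")[:2]:
    b=d["box"];print(d["score"],b,ray_z(w,[b[0]+b[2]/2,b[1]+b[3]/2],.037))
print(get_time_s())
a=np.hstack([cv2.imread("pics/r2.png")[60:300,150:420],cv2.imread("pics/m1.png")[:240]])
cv2.imwrite("pics/c.png",cv2.resize(a,(790,int(790*240/a.shape[1]))))
E
```

```text
hit True tip z 0.046994159768011065 xy [0.46964495 0.06409099] dF [-0.9  0.2  6. ]
end dF [-1.5 -0.1  6.5] tip z 0.04697188729380869 held 0.20000000000000018
rocker_raised_end 0.82 [284.2 124.4] [0.4675 0.0638]
modem_power_top 0.92 [389.5  97.5] [0.6352 0.1396]
modem 0.8 [409.5  48.9] [0.6617 0.1839]
0.86 [375.7, 85.0, 24.0, 22.4] [0.63422148 0.1407466  0.037     ]
6.5167
```

View pics/c.png

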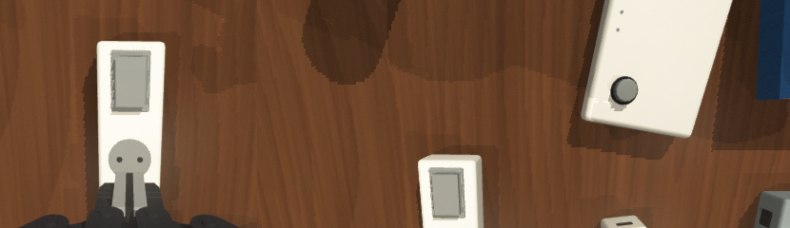

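The rocker now looks level and the tip stopped at 47.0 mm, but the force settled at only about 6 N. I'll press it again more firmly to be sure, then go to the modem.

```bash
python3 - <<'E'
from h import *
move_l([.4695,.0635,.12],velocity=.25)
press(.4695,.0635,.049,N=22)
move_l([.4695,.0635,.12],velocity=.25)
move_l([.585,.085,.16],velocity=.25)
w=wrist();look(w,["modem_power_top"])
for d in trace(w,"modem_power_top")[:1]:
    b=d["box"];print(d["score"],b,ray_z(w,[b[0]+b[2]/2,b[1]+b[3]/2],.037))
print(get_time_s())
E
```

```text
hit True tip z 0.046962879052258 xy [0.46953865 0.06349858] dF [-1.9  0.2  9.4]
end dF [-1.5  0.2  9.8] tip z 0.04694882023782544 held 0.1999999999999993
modem_power_top 0.6 [357.6 126.4] [0.6353 0.1419]
0.58 [339.4, 113.8, 28.5, 27.1] [0.63278468 0.14107782 0.037     ]
9.9417
```

The tip stopped at the same height under higher force, so the rocker is at its end stop. Next is the modem button.

```bash
python3 - <<'E'
from h import *
move_l([.6345,.1412,.1],velocity=.25)
press(.6345,.1412,.039,N=18,hold=.3)
move_l([.6345,.1412,.13],velocity=.25)
move_l([.585,.085,.16],velocity=.25)
w=wrist();save(w,"m2");look(w,["modem_power_top"])
move_l([.585,.0,.2],velocity=.3)
move_l([.585,-.245,.2],velocity=.3)
w=wrist();save(w,"p1");look(w,["router_pair_top","router_reset_top","router"])
for n in("router_pair_top","router_reset_top"):
  for d in trace(w,n)[:2]:
    b=d["box"];print(d["score"],b,ray_z(w,[b[0]+b[2]/2,b[1]+b[3]/2],.042))
print(get_time_s())
a=np.hstack([cv2.imread("pics/m2.png")[:300,160:],cv2.imread("pics/p1.png")[:300,100:500]])
cv2.imwrite("pics/c2.png",a)
E
```

```text
hit True tip z 0.03409548737894176 xy [0.63457307 0.14124509] dF [-2.8 -0.5  5.5]
end dF [-2.  -0.1  4.8] tip z 0.03409284273803154 held 0.29999999999999893
modem_power_top 0.97 [355.5 128.1] [0.635  0.1403]
router_pair_top 0.75 [300.2 122.6] [ 0.596  -0.1845]
router_reset_top 0.81 [291.9 192.5] [ 0.5894 -0.2454]
router 0.94 [332.  158.1] [ 0.6303 -0.2204]
0.71 [289.9, 103.9, 24.5, 40.1] [ 0.59778771 -0.18568055  0.042     ]
0.51 [53.0, 239.4, 149.7, 43.2] [ 0.4329211  -0.31361283  0.042     ]
0.68 [281.7, 182.5, 17.7, 18.0] [ 0.5882208  -0.24495927  0.042     ]
15.0167
```

View pics/c2.png

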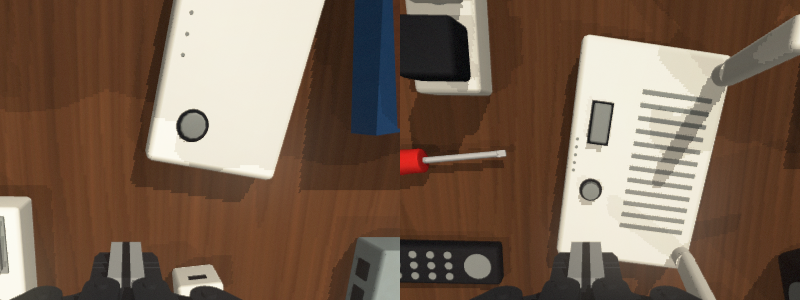

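Modem button: the tip stopped at 34.1 mm and the button looks lower in its ring, but the settled force was only about 5 N. I'll give it one firmer press. In the right-hand crop the router's pairing button is at (600,122) and reset at (591,190), so they are clearly apart. The pairing button follows, with a 2 s hold.

```bash
python3 - <<'E'
from h import *
move_l([.585,.0,.2],velocity=.35)
move_l([.6345,.1412,.1],velocity=.3)
press(.6345,.1412,.036,N=30,hold=.3)
move_l([.6345,.1412,.16],velocity=.3)
move_l([.585,.0,.2],velocity=.35)
move_l([.597,-.183,.13],velocity=.3)
press(.597,-.183,.044,N=30,hold=1.95)
move_l([.597,-.183,.07],velocity=.1)
move_l([.597,-.183,.16],velocity=.25)
move_l([.585,-.245,.2],velocity=.3)
w=wrist();save(w,"p2");look(w,["router_pair_top","router_reset_top","router"])
s=snapshot("scene");save(s,"end")
a=np.hstack([cv2.imread("pics/p2.png")[:300,150:450],cv2.imread("pics/end.png")[100:400,60:520]])
cv2.imwrite("pics/c3.png",a)
print(get_time_s())
E
```

```text
hit True tip z 0.034069859111164905 xy [0.63457669 0.14120883] dF [-2.3  0.6  6.1]
end dF [-1.7 -0.   6.1] tip z 0.03406285791899619 held 0.3000000000000007
hit True tip z 0.03900950288373578 xy [ 0.59701449 -0.18301176] dF [-2.6  1.4  9.8]
end dF [-3.8  1.8  9.3] tip z 0.03899923710935989 held 1.9499999999999993
router_pair_top 0.57 [302.  118.4] [ 0.5966 -0.1835]
router_pair_top 0.43 [291.9 191.4] [ 0.5883 -0.2466]
router_reset_top 0.62 [292.9 191.5] [ 0.5892 -0.2466]
router 0.74 [334.9 154.2] [ 0.6318 -0.2189]
router 0.49 [130.8 153.1] [ 0.428  -0.2176]
25.3917
```

View pics/c3.png

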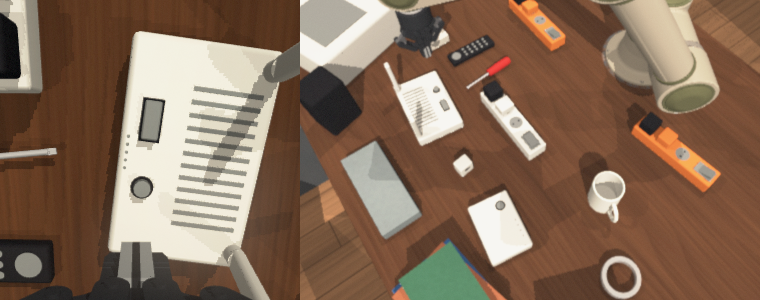

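The close view shows the pairing button up again. The small 3 px offset applies to the strip as well, so it comes from the camera pose and the router hasn't moved. Nothing else on the desk has shifted, so I'm handing in.

```bash
python3 -c "
from bench import *
print(finish_job())"
```

```text
the job is handed in; nothing more can be done
None
```

I handed the job in at about 25 s: the rocker is switched over, the modem button is in, and the router's pairing button was held down about 2 s and came up again, in that order. The reset button was not pressed and nothing visibly moved; the verdict wasn't shown.

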